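# Rack the incoming samples

## Task

Sort the five sample containers standing loose on the bench into the grey racks for their kind: the two narrow-necked bottles into free bays of the deep bottle rack, the squat jar into the free bay of the low two-bay tray, and the two glass vials into the rack with the four small bays. Stand each one on the floor of a bay of its own, set down rather than dropped; keep all the samples upright throughout, and leave the bottle and the jar that are already racked in their bays.

Things in the scene. Friction and masses are not known exactly. Their poses are not given: they have to be found in the camera images.
- bottle_a: White plastic sample bottle, 86 mm tall: straight body 40 mm in diameter up to 50 mm, narrow neck, white screw cap 28 mm in diameter from 68 to 86 mm; 70 g. Origin: centre of its foot, z up; round. Starts standing loose on the bench, 25 mm or more clear of racks and other samples; low clutter (under 18 mm high) lies about.
- bottle_b: White plastic sample bottle, 86 mm tall: straight body 40 mm in diameter up to 50 mm, narrow neck, white screw cap 28 mm in diameter from 68 to 86 mm; 70 g. Origin: centre of its foot, z up; round. Starts standing loose on the bench, 25 mm or more clear of racks and other samples; low clutter (under 18 mm high) lies about.
- jar_a: Squat wide-mouth white plastic jar, 52 mm tall: body 50 mm in diameter up to 32 mm, then a screw lid 54 mm in diameter to the top; 90 g. Origin: centre of its foot, z up; round. Starts standing loose on the bench, 25 mm or more clear of racks and other samples; low clutter (under 18 mm high) lies about.
- vial_a: Small clear glass vial, 61 mm tall: body 28 mm in diameter up to 42 mm, white screw cap 24 mm in diameter from 47 to 61 mm; 35 g. Origin: centre of its foot, z up; round. Starts standing loose on the bench, 25 mm or more clear of racks and other samples; low clutter (under 18 mm high) lies about.
- vial_b: Small clear glass vial, 61 mm tall: body 28 mm in diameter up to 42 mm, white screw cap 24 mm in diameter from 47 to 61 mm; 35 g. Origin: centre of its foot, z up; round. Starts standing loose on the bench, 25 mm or more clear of racks and other samples; low clutter (under 18 mm high) lies about.
- bottle_rack: Bottle rack: open box 128 x 128 mm, 40 mm high, with four bays (2 x 2), each 58 mm square inside, centred at x = +-31, y = +-31 mm. The bay at x = -31, y = -31 holds a bottle; the other three are free. Walls, dividers and floor 4 mm thick, rim turned out 4 mm. Grey plastic, fixed, at any yaw. Origin: centre of its underside, on the bench; x, y along its sides.
- jar_tray: Jar tray: low open tray 84 mm (x) by 164 mm (y), 16 mm high, with two bays, each 76 mm square inside, centred at x = 0, y = +-40 mm. The bay at y = -40 holds a jar; the one at y = +40 is free. Walls, dividers and floor 4 mm thick, rim turned out 4 mm. Grey plastic, fixed, at any yaw. Origin: centre of its underside, on the bench; x, y along its sides.
- vial_rack: Vial rack: open box 104 x 104 mm, 26 mm high, with four bays (2 x 2), each 46 mm square inside, centred at x = +-25, y = +-25 mm, all free. Diagonally opposite bays leave the most room for fingers. Walls, dividers and floor 4 mm thick, rim turned out 4 mm. Grey plastic, fixed, at any yaw. Origin: centre of its underside, on the bench; x, y along its sides.
- racked_bottle: White plastic sample bottle, 86 mm tall: straight body 40 mm in diameter up to 50 mm, narrow neck, white screw cap 28 mm in diameter from 68 to 86 mm; 70 g. Origin: centre of its foot, z up; round. Already stands in a bay of the bottle rack (foot 4 mm above the bench) and must stay there.
- racked_jar: Squat wide-mouth white plastic jar, 52 mm tall: body 50 mm in diameter up to 32 mm, then a screw lid 54 mm in diameter to the top; 90 g. Origin: centre of its foot, z up; round. Already stands in a bay of the jar tray (foot 4 mm above the bench) and must stay there.
Mind the look-alikes: they are no part of the job. Leave any black look-alike of the vial_b alone.

How it is judged:
By the outcome, as a careful person would: the job done as asked, in the order asked, and still so for the second after the job is handed in, with the robot touching nothing.
It also fails if it takes over 120 s, if anything falls off the work surface, if the arm or the gripper's body presses on something with over 40 N, if the wrist force passes 120 N, or if a joint passes its speed limit or range.

## Robot

A 6-joint arm with a two-finger parallel gripper is mounted at the origin on the work surface. World frame = base frame: x ahead of the robot, y to its left, z up, the work surface at z = 0. Lengths are in m, angles in degrees, forces in N, time in s.
With the tool pointing down it reaches from about 0.3 to 0.75 m from the base axis. Payload 8.5 kg.
Tool frame: the origin (TCP) lies on the centre line of the jaws, within the pads' length; the fingertips stand 11 mm ahead of it and the grasp point (between the pads) lies 8 mm behind it; x points along the fingers, y is the direction in which the jaws open and shut, and the axes are right-handed (so a half turn about x gives the same grasp; the last joint's range is limited). The gripper opens to 85 mm and grips with 20 to 120 N. Pads are 22 mm wide; open, the fingers measure 114 mm over their backs; the gripper's body (76 mm by 85 mm) begins 54 mm behind the grasp point. The pads swing forward as they close: fully open they stand 13 mm farther back than shut.
Start: joints at [-83.383, 21.807, 74.336, -0, 83.858, -12.336], TCP at [0.179, -0.52, 0.242] pointing down, gripper open.
Joint ranges: [-178.18, 178.18], [-50.72, 133.34], [12.68, 142.11], [-81.47, 261.47], [9.98, 163.14], [-165.26, 165.26]. Speed limits (degrees/s): [136.94, 136.94, 180, 180, 180, 180].

## Interface

Orientations are given as a 3x3 rotation matrix whose columns are the frame's x, y, z axes.
In Python, from rig import env gives the robot as it stands.
- The arm moves only by the tool carry_out, never from a script. Its argument "motion" is a list that holds one entry, the list of rows, each a list of 7 numbers: the shift along the tool's x, y, z in cm, then the turn, a rotation vector about the tool's x, y, z in rad, then the finger opening in cm, from 0 to 8.54. A call has 1 to 5 rows; each row is the pose to reach, as a shift and turn from the pose commanded when the call began, along the tool's axes at that moment; what a row does not reach only later rows make up. A row lasts 1/12 s, in which the tool goes at most 41.7 mm and 7.16 degrees, less where a joint would pass 70% of its speed; a pose out of reach is approached as far as the arm can. A call with a gripper value outside its range is refused whole. The fingers move at their own pace and stop on an object; "grip_force" is the grip in N (left out, the last holds). Time passes only in rows, so rows that repeat a pose let the fingers close. It gives the time, the measured TCP pose, the force and the opening at its end, in the units of the state.
- env.observe(): the state, without advancing time (a new reading comes with each control period).
- env.get_image(name): name is "scene" or "top" or "wrist"; returns a dict with "image" (420x560x3 uint8, red, green, blue), "fov_y" (degrees; the focal length in pixels is half the picture's height over the tangent of half this angle, whatever the lens; pixels are square), "cx", "cy" (the principal point, pixels), "k1" (the pictures are not rectified: a ray, as slopes to the right and down, at radius r is drawn at 1 + k1 r^2 times it, then the intrinsics apply), "R" (3x3) and "t" (3): a world point X has camera coordinates R X + t. Camera axes: x right, y down, z forward; pixel columns grow to the right and rows downward; lengths in m; the calibration is good to about 2 mm. A picture is of the moment at which its call begins. There is no depth.
- env.close_job(): hands the job in, once; it reports no verdict.
The state is a dict: "time_s": time; "q": joint angles; "qvel": joint speeds; "joint_efforts": joint torques, N m; "position": TCP position; "tool_rot": TCP orientation; "ft_force": force on the tool from outside, world axes, zero at the start; "wrist_torque": the same for the moment, N m; "grip_width": finger opening in m.
Only numpy, scipy, OpenCV 4.12 (cv2) and the standard library are available. Lean on these libraries where they do the work, as an engineer would, in place of code of your own. Each camera call takes 0.05 s, during which the arm holds its last target. There are 200 camera calls.

## Working session

There is one attempt and no reset: what is moved stays moved. The work goes in short steps, Python scripts to look and compute and a tool call to move; the robot and the scene stay as the last step left them, time stands still between calls to the robot, and variables do not carry over. Pictures are saved under pics/ and viewed, on a budget of 14 in all, crops included, one or two more only if the job needs it, and the job is handed in when it is done.

Besides the shell and the picture viewer there is one more tool, called after ">>>" by a JSON object that holds its "method" and its "body", one argument or row to a line. carry_out: Moves the arm, as the interface text tells. Its arguments: {"type":"object","properties":{"motion":{"type":"array","items":{"type":"array","items":{"type":"array","items":{"type":"number"}}}},"grip_force":{"type":"number"}},"required":["motion"]}

```bash
ls; mkdir -p pics; python3 - <<'E'
from rig import env
import cv2
s=env.observe();print(s)
for n in("scene","top","wrist"):
    d=env.get_image(n);cv2.imwrite(f"pics/{n}0.png",d["image"][:,:,::-1]);print(n,{k:v for k,v in d.items() if k!="image"})
E
```

```text
pics
{'time_s': 0.0, 'q': array([-8.33826291e+01,  2.18419952e+01,  7.43834583e+01,  9.22215249e-04,
        8.38576892e+01, -1.23350924e+01]), 'qvel': array([ 0.01288727, -0.06250156, -0.09163134,  0.12076918, -0.08659923,
       -0.01990569]), 'joint_efforts': array([ 1.04369734e-03, -4.48456264e+01, -2.31273115e+01, -9.20548041e-05,
        4.89825456e-03,  6.18394296e-06]), 'position': array([ 0.1786077 , -0.51991257,  0.24170997]), 'tool_rot': array([[-1.51327279e-04,  3.24781826e-01, -9.45788952e-01],
       [ 1.44329087e-03, -9.45787907e-01, -3.24781698e-01],
       [-9.99998947e-01, -1.41419689e-03, -3.25631132e-04]]), 'ft_force': array([-0.0011648 ,  0.15378821, -0.84993581]), 'wrist_torque': array([-0.00198025,  0.01484979, -0.02960894]), 'grip_width': 0.08530802513473058}
scene {'fov_y': 44.85833663339378, 'cx': 283.3863018155643, 'cy': 209.66714044131808, 'k1': -0.06346889579799479, 'R': array([[-0.89359673,  0.44849036,  0.01847361],
       [ 0.24861015,  0.52877223, -0.81153738],
       [-0.37373502, -0.72059443, -0.58400839]]), 't': array([ 0.50445589, -0.08308244,  1.43627725])}
top {'fov_y': 57.70571479293731, 'cx': 284.24267459011776, 'cy': 206.84102049517833, 'k1': -0.07924853909913926, 'R': array([[ 0.02983775, -0.99945348,  0.01422868],
       [-0.99374295, -0.03119409, -0.10724683],
       [ 0.10763207, -0.01093964, -0.99413061]]), 't': array([-0.02292885,  0.54373998,  0.80847088])}
wrist {'fov_y': 64.12552122261027, 'cx': 276.9135063755735, 'cy': 207.07238256007955, 'k1': -0.047656669631673136, 'R': array([[ 0.32413751, -0.9460086 , -0.00161707],
       [-0.89984105, -0.30884538,  0.30805943],
       [-0.29192629, -0.09839851, -0.95136574]]), 't': array([-0.54944889, -0.04015195,  0.38063187])}
```

View pics/top0.png

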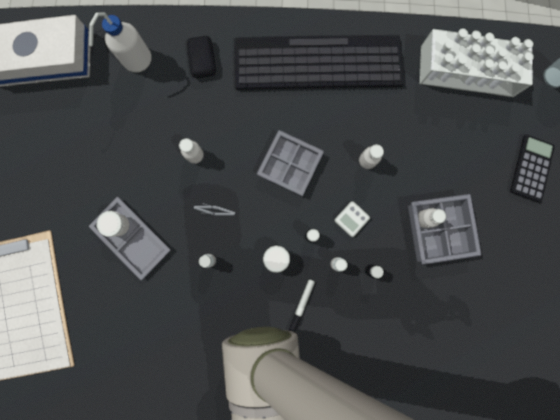

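View pics/scene0.png

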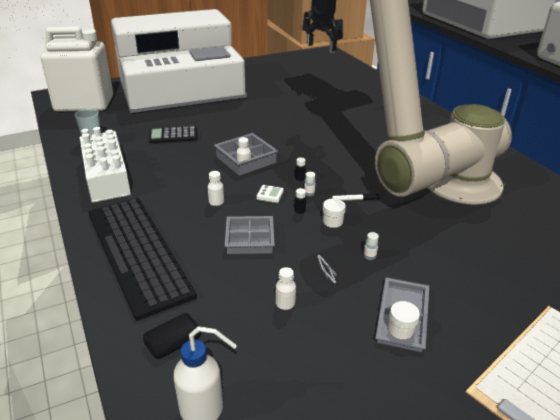

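Top shows bottles at (190,150) and (371,157), the jar at (276,260), and racks at (290,163), (446,229) and (130,238). It also shows clear vials at (207,261) and (339,265), with black look-alikes at (313,236) and (376,272). The scene view agrees: clear vials at (371,245) and (310,183), black ones at (300,200) and (300,168). I'll enlarge both to measure.

```bash
python3 - <<'E'
import cv2
a=cv2.imread("pics/top0.png")[120:310,85:485];cv2.imwrite("pics/topc.png",cv2.convertScaleAbs(cv2.resize(a,None,fx=2,fy=2,interpolation=cv2.INTER_CUBIC),alpha=1.5,beta=10))
a=cv2.imread("pics/scene0.png")[130:355,190:440];cv2.imwrite("pics/scenec.png",cv2.convertScaleAbs(cv2.resize(a,None,fx=2.6,fy=2.6,interpolation=cv2.INTER_CUBIC),alpha=1.3,beta=10))
E
```

```text
(no output)
```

View pics/topc.png

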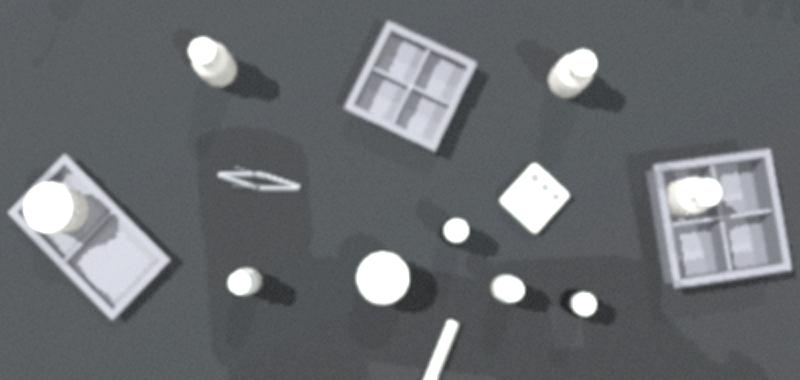

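View pics/scenec.png

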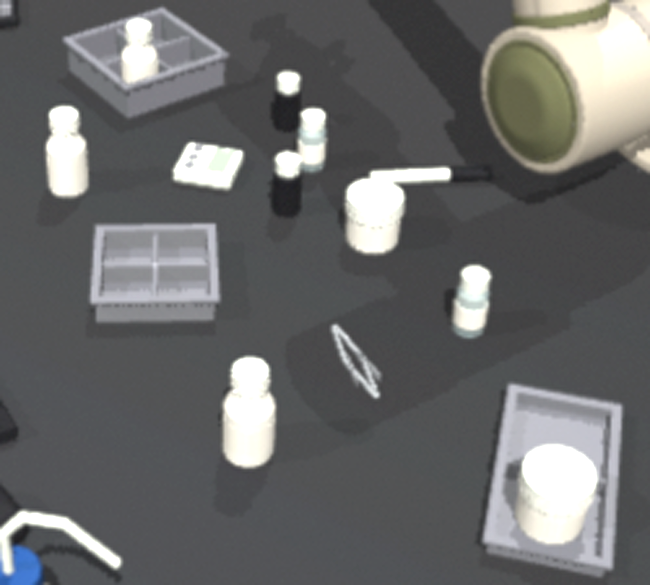

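```bash
cat > h.py <<'E'
import numpy as np, cv2
from scipy.optimize import least_squares
def cam(d):
    f=210/np.tan(np.radians(d["fov_y"]/2))
    return np.array([[f,0,d["cx"]],[0,f,d["cy"]],[0,0,1]]),np.array([d["k1"],0,0,0,0.]),d["R"],d["t"]
def proj(d,X):
    K,D,R,t=cam(d); return cv2.projectPoints(np.atleast_2d(X).astype(float),cv2.Rodrigues(R)[0],t,K,D)[0][:,0]
def tri(ds,ps):
    r=least_squares(lambda X:np.concatenate([proj(d,X)[0]-p for d,p in zip(ds,ps)]),[.45,0,.05]); return r.x,r.fun
def rack(ds,pss,hx,hy,yaw0,zc):
    c=np.array([[hx,hy],[hx,-hy],[-hx,-hy],[-hx,hy]])
    def pts(p):
        a=p[3];M=np.array([[np.cos(a),-np.sin(a)],[np.sin(a),np.cos(a)]])
        return np.c_[c@M.T+p[:2],np.full(4,p[2])]
    r=least_squares(lambda p:np.concatenate([(proj(d,pts(p))-q).ravel() for d,q in zip(ds,pss)]),[.4,0,zc,yaw0]);return r.x,np.abs(r.fun).max()
E
python3 - <<'E'
from rig import env
from h import *
import json
T=env.get_image("top");S=env.get_image("scene")
t=lambda p:np.array([85,120])+(np.array(p)+.5)/2-.5
s=lambda p:np.array([190,130])+(np.array(p)+.5)/2.6-.5
for n,a,b in[("bottleL",(203,48),(250,368)),("bottleR",(583,63),(65,116)),("jar",(383,276),(375,190)),("vialL",(239,282),(475,273)),("vialR",(507,288),(313,116)),("blk1",(456,229),(287,158)),("blk2",(584,303),(288,78)),("rbottle",(710,191),(138,26)),("rjar",(48,208),(560,463))]:
    X,e=tri([T,S],[t(a),s(b)]);print(n,X.round(4),e.round(1))
# corners order: (+,+),(+,-),(-,-),(-,+) 
for n,hx,hy,y,z,a,b in[("bottle",.068,.068,0,.04,[(653,163),(771,150),(792,271),(674,286)],[(127,98),(65,42),(163,10),(228,56)]),
 ("vial",.056,.056,-.4,.026,[(388,21),(477,64),(435,152),(345,107)],[(92,302),(95,224),(217,224),(219,302)]),
 ("jar",.046,.086,.8,.016,[(65,155),(171,261),(115,319),(10,212)],None)]:
    if n=="jar": b=[(485,542),(512,387),(622,404),(610,570)]; a=[a[3],a[0],a[1],a[2]];b=[b[3],b[0],b[1],b[2]];hx,hy=.086,.046
    p,e=rack([T,S],[t(a),s(b)],hx,hy,y,z);print(n,p[:3].round(4),np.degrees(p[3]).round(1),"maxres",round(e,1))
    R=cv2.Rodrigues(np.array([0,0,p[3]]))[0][:2,:2]
    for o in ([(.04,0),(-.04,0)] if n=="jar" else [(i*k,j*k) for k in[.031 if n=="bottle" else .025] for i in(1,-1) for j in(1,-1)]): print("  bay",o,(R@o+p[:2]).round(4))
E
```

```text
bottleL [0.6639 0.2038 0.086 ] [-0.2  0.3 -0.3 -0. ]
bottleR [ 0.6622 -0.1962  0.0828] [-0.1  0.1 -0.2 -0.1]
jar [0.4329 0.0079 0.0561] [-0.1  0.2 -0.3 -0. ]
vialL [0.4227 0.1574 0.0611] [ 0.1 -0.2  0.2 -0. ]
vialR [ 0.4251 -0.1227  0.0617] [ 0.2 -0.2  0.3  0. ]
blk1 [ 0.4849 -0.0677  0.061 ] [ 0.1 -0.1  0.1  0. ]
blk2 [ 0.4108 -0.2045  0.0593] [-0.  0. -0. -0.]
rbottle [ 0.5299 -0.3291  0.0877] [-0.2  0.3 -0.4 -0.1]
rjar [0.4931 0.3667 0.0599] [ 0.1 -0.1  0.1 -0. ]
bottle [ 0.5064 -0.3669  0.0337] 9.0 maxres 2.0
  bay (0.031, 0.031) [ 0.5321 -0.3314]
  bay (0.031, -0.031) [ 0.5418 -0.3927]
  bay (-0.031, 0.031) [ 0.4709 -0.3411]
  bay (-0.031, -0.031) [ 0.4806 -0.4023]
vial [ 0.6451 -0.0172  0.0244] -24.3 maxres 0.6
  bay (0.025, 0.025) [ 0.6781 -0.0047]
  bay (0.025, -0.025) [ 0.6576 -0.0502]
  bay (-0.025, 0.025) [0.6326 0.0159]
  bay (-0.025, -0.025) [ 0.612  -0.0297]
jar [0.4649 0.3387 0.0116] 48.1 maxres 1.0
  bay (0.04, 0) [0.4916 0.3685]
  bay (-0.04, 0) [0.4381 0.309 ]
```

>>> {"method": "carry_out", "body": {
  "motion": [
    [[0, -1, -3.76, 0, 0, 0, 8.5], [0, -2, -7.52, 0, 0, 0, 8.5], [0, -3, -11.28, 0, 0, 0, 8.5], [0, -4, -15.04, 0, 0, 0, 8.5], [0, -5, -18.8, 0, 0, 0, 8.5]]
  ]
}}

```text
time_s: 0.67
position: [0.3414, -0.4105, 0.2423]
tool_rot: [[-0.0, 0.324, -0.946], [0.0, -0.946, -0.324], [-1.0, -0.0, 0.0]]
ft_force: [0.5, -1.8, 0.3]
grip_width: 0.0849
```

>>> {"method": "carry_out", "body": {
  "motion": [
    [[0, -1, -3.76, 0, 0, 0, 8.5], [0, -2, -7.52, 0, 0, 0, 8.5], [0, -3, -11.28, 0, 0, 0, 8.5], [0, -4, -15.04, 0, 0, 0, 8.5], [0, -5, -18.8, 0, 0, 0, 8.5]]
  ]
}}

```text
time_s: 1.08
position: [0.5032, -0.302, 0.2423]
tool_rot: [[-0.0, 0.325, -0.946], [-0.0, -0.946, -0.325], [-1.0, 0.0, 0.0]]
ft_force: [1.2, -1.0, 0.3]
grip_width: 0.0849
```

>>> {"method": "carry_out", "body": {
  "motion": [
    [[1, -1, -3.76, 0, 0, 0, 8.5], [2, -2, -7.52, 0, 0, 0, 8.5], [4, -3, -11.28, 0, 0, 0, 8.5], [6, -4, -15.04, 0, 0, 0, 8.5], [6, -5, -18.7, 0, 0, 0, 8.5]]
  ]
}}

```text
time_s: 1.5
position: [0.6623, -0.194, 0.1782]
tool_rot: [[-0.006, 0.324, -0.946], [0.003, -0.946, -0.324], [-1.0, -0.004, 0.005]]
ft_force: [-0.7, -1.4, 0.3]
grip_width: 0.0848
```

>>> {"method": "carry_out", "body": {
  "motion": [
    [[3, 0, 0, 0, 0, 0, 8.5], [6, 0, 0, 0, 0, 0, 8.0], [9, 0, 0, 0, 0, 0, 7.0], [10.5, 0, 0, 0, 0, 0, 6], [10.9, 0, 0, 0, 0, 0, 5]]
  ]
}}

```text
time_s: 1.92
position: [0.661, -0.1947, 0.0695]
tool_rot: [[-0.006, 0.325, -0.946], [0.003, -0.946, -0.325], [-1.0, -0.005, 0.005]]
ft_force: [0.6, -0.3, 0.9]
grip_width: 0.0505
```

```bash
python3 - <<'E'
from rig import env
import cv2,numpy as np
s=env.observe();print(s["position"],s["ft_force"],s["grip_width"],s["q"].round(1))
w=env.get_image("wrist")["image"];c=env.get_image("scene")["image"][120:330,180:460]
c=cv2.resize(c,(560,420))
cv2.imwrite("pics/g1.png",cv2.resize(np.hstack([w,c])[:,:,::-1],(800,300)))
E
```

```text
[ 0.66099342 -0.19470026  0.0694739 ] [ 0.6488629  -0.34025975  0.88422193] 0.050514658505911386 [-26.2  44.2  62.5  -0.   73.7  44.8]
```

View pics/g1.png

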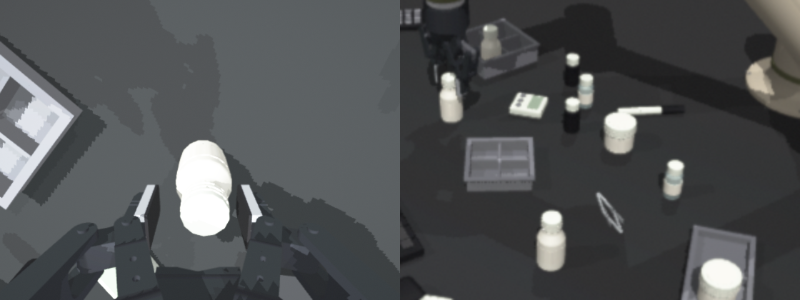

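The wrist view shows the bottle cap (205,215) centred between the pads, and the scene view agrees. The arm sits about 3 mm low, so I'll raise it slightly, close and lift.

>>> {"method": "carry_out", "body": {
  "motion": [
    [[-0.4, 0, 0, 0, 0, 0, 4], [-0.4, 0, 0, 0, 0, 0, 2.5], [-0.4, 0, 0, 0, 0, 0, 2], [-0.4, 0, 0, 0, 0, 0, 2], [-0.4, 0, 0, 0, 0, 0, 2]]
  ],
  "grip_force": 30
}}

```text
time_s: 2.43
position: [0.6634, -0.1961, 0.08]
tool_rot: [[0.004, 0.325, -0.946], [-0.002, -0.946, -0.325], [-1.0, 0.004, -0.003]]
ft_force: [-0.4, -0.1, 7.4]
grip_width: 0.0268
```

>>> {"method": "carry_out", "body": {
  "motion": [
    [[0, 0, 0, 0, 0, 0, 2], [-1, 0, 0, 0, 0, 0, 2], [-2, 0, 0, 0, 0, 0, 2], [-3, 0, 0, 0, 0, 0, 2], [-4, 0, 0, 0, 0, 0, 2]]
  ]
}}

```text
time_s: 2.85
position: [0.6625, -0.1954, 0.1189]
tool_rot: [[0.001, 0.325, -0.946], [-0.0, -0.946, -0.325], [-1.0, 0.001, -0.001]]
ft_force: [-0.2, 0.0, -0.2]
grip_width: 0.0266
```

```bash
cat > look.py <<'E'
import sys,cv2,numpy as np
from rig import env
s=env.observe();print(s["position"].round(4),s["ft_force"].round(2),s["grip_width"].round(4),s["q"].round(1))
n=sys.argv[1];x,y,h=map(int,sys.argv[2:5])
w=env.get_image("wrist")["image"];v=int(h*4/3)
c=cv2.resize(env.get_image(sys.argv[5] if len(sys.argv)>5 else "scene")["image"][y:y+h,x:x+v],(560,420))
cv2.imwrite(f"pics/{n}.png",cv2.resize(np.hstack([w,c])[:,:,::-1],(800,300)))
E
python3 look.py g2 150 100 150
```

```text
Traceback (most recent call last):
  File "look.py", line 3, in <module>
    s=env.observe();print(s["position"].round(4),s["ft_force"].round(2),s["grip_width"].round(4),s["q"].round(1))
                                                                        ^^^^^^^^^^^^^^^^^^^^^
AttributeError: 'float' object has no attribute 'round'
```

```bash
sed -i 's/s\["grip_width"\].round(4)/round(s["grip_width"],4)/' look.py; python3 look.py g2 150 100 150
```

```text
[ 0.6625 -0.1954  0.1189] [-0.16  0.01 -0.2 ] 0.0266 [-26.2  41.4  59.5   0.   79.1  44.8]
```

View pics/g2.png

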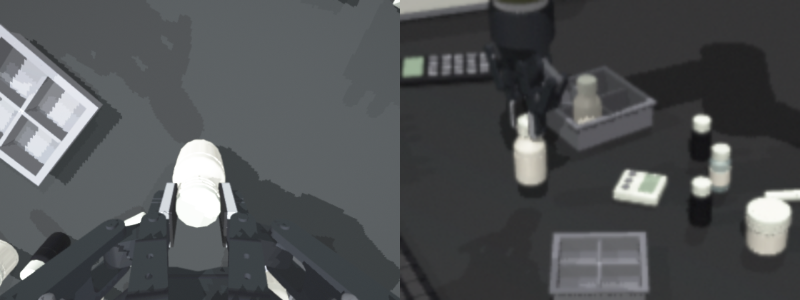

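Bottle held upright by the cap, at (530,150) in the scene half. Carrying it to the bottle-rack bay at (0.481,-0.402).

>>> {"method": "carry_out", "body": {
  "motion": [
    [[-2.5, 0, 0, 0, 0, 0, 2], [-5, 0, 0, 0, 0, 0, 2], [-7, 0, 0, 0, 0, 0, 2], [-8, 0.5, 0.8, 0, 0, 0, 2], [-8, 1.5, 2.5, 0, 0, 0, 2]]
  ]
}}

```text
time_s: 3.37
position: [0.6445, -0.2172, 0.1996]
tool_rot: [[0.004, 0.327, -0.945], [-0.002, -0.945, -0.327], [-1.0, 0.003, -0.003]]
ft_force: [-0.2, -0.4, -0.2]
grip_width: 0.0268
```

>>> {"method": "carry_out", "body": {
  "motion": [
    [[0, 1.5, 2.5, 0, 0, 0, 2], [0, 3.1, 5.3, 0, 0, 0, 2], [0, 4.7, 8.1, 0, 0, 0, 2], [0, 6.3, 11, 0, 0, 0, 2], [0, 7.8, 13.7, 0, 0, 0, 2]]
  ]
}}

```text
time_s: 3.78
position: [0.5373, -0.3374, 0.1965]
tool_rot: [[-0.001, 0.324, -0.946], [0.001, -0.946, -0.324], [-1.0, -0.001, 0.001]]
ft_force: [1.4, -0.5, -0.2]
grip_width: 0.0265
```

>>> {"method": "carry_out", "body": {
  "motion": [
    [[0, 1.4, 2.5, 0, 0, 0, 2], [0, 2.8, 4.9, 0, 0, 0, 2], [0, 3.9, 6.8, 0, 0, 0, 2], [0, 4.4, 7.7, 0, 0, 0, 2], [0, 4.4, 7.7, 0, 0, 0, 2]]
  ]
}}

```text
time_s: 4.2
position: [0.4791, -0.4042, 0.1967]
tool_rot: [[-0.001, 0.322, -0.947], [0.001, -0.947, -0.322], [-1.0, -0.001, 0.001]]
ft_force: [0.5, 0.3, -1.1]
grip_width: 0.0272
```

>>> {"method": "carry_out", "body": {
  "motion": [
    [[0, 0, 0, 0, 0, 0, 2], [1, 0, 0, 0, 0, 0, 2], [3, 0, 0, 0, 0, 0, 2], [4.5, 0, 0, 0, 0, 0, 2], [5, 0, 0, 0, 0, 0, 2]]
  ]
}}

```text
time_s: 4.62
position: [0.481, -0.4005, 0.1441]
tool_rot: [[-0.003, 0.327, -0.945], [0.004, -0.945, -0.327], [-1.0, -0.005, 0.002]]
ft_force: [-0.5, 0.6, -0.9]
grip_width: 0.0265
```

```bash
python3 look.py g3 200 110 120
```

```text
[ 0.481  -0.4005  0.1441] [-0.46  0.55 -0.85] 0.0265 [-50.6  34.   70.    0.   76.3  20.3]
```

View pics/g3.png

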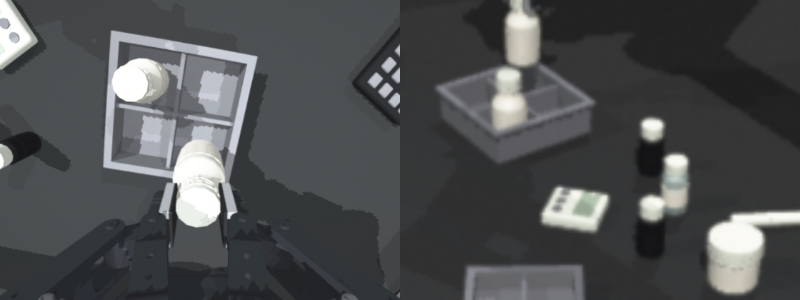

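The bottle hangs upright over the lower-right bay of the rack (wrist view, bay around (210,150)). Lowering.

>>> {"method": "carry_out", "body": {
  "motion": [
    [[2, 0, 0, 0, 0, 0, 2], [4, 0, 0, 0, 0, 0, 2], [5.5, 0, 0, 0, 0, 0, 2], [6, 0, 0, 0, 0, 0, 2], [6, 0, 0, 0, 0, 0, 2]]
  ]
}}

```text
time_s: 5.13
position: [0.481, -0.4022, 0.0869]
tool_rot: [[-0.001, 0.325, -0.946], [0.001, -0.946, -0.325], [-1.0, -0.001, 0.0]]
ft_force: [0.2, 0.6, -0.6]
grip_width: 0.0265
```

>>> {"method": "carry_out", "body": {
  "motion": [
    [[0.1, 0, 0, 0, 0, 0, 2], [0.2, 0, 0, 0, 0, 0, 2], [0.3, 0, 0, 0, 0, 0, 2], [0.3, 0, 0, 0, 0, 0, 2]]
  ]
}}

```text
time_s: 5.47
position: [0.481, -0.4028, 0.0849]
tool_rot: [[0.001, 0.325, -0.946], [-0.001, -0.946, -0.325], [-1.0, 0.001, -0.0]]
ft_force: [0.1, 0.0, -0.4]
grip_width: 0.0267
```

>>> {"method": "carry_out", "body": {
  "motion": [
    [[0.1, 0, 0, 0, 0, 0, 2], [0.2, 0, 0, 0, 0, 0, 2], [0.2, 0, 0, 0, 0, 0, 2]]
  ]
}}

```text
time_s: 5.72
position: [0.4812, -0.4031, 0.0839]
tool_rot: [[0.002, 0.325, -0.946], [-0.002, -0.946, -0.325], [-1.0, 0.002, -0.001]]
ft_force: [-2.2, -0.3, 7.9]
grip_width: 0.0268
```

>>> {"method": "carry_out", "body": {
  "motion": [
    [[0.1, 0, 0, 0, 0, 0, 2], [0.15, 0, 0, 0, 0, 0, 2], [0.15, 0, 0, 0, 0, 0, 2]]
  ]
}}

```text
time_s: 5.97
position: [0.4815, -0.4038, 0.0835]
tool_rot: [[0.003, 0.325, -0.946], [-0.004, -0.946, -0.325], [-1.0, 0.005, -0.002]]
ft_force: [-1.5, 0.1, 13.7]
grip_width: 0.0266
```

Contact (14 N). I'll ease up a little, release to a partial opening and retreat.

>>> {"method": "carry_out", "body": {
  "motion": [
    [[-0.25, 0, 0, 0, 0, 0, 2], [-0.25, 0, 0, 0, 0, 0, 3.2], [-0.25, 0, 0, 0, 0, 0, 4], [-0.25, 0, 0, 0, 0, 0, 4.5], [-0.3, 0, 0, 0, 0, 0, 4.5]]
  ]
}}

```text
time_s: 6.38
position: [0.4807, -0.4025, 0.0834]
tool_rot: [[-0.001, 0.325, -0.946], [0.001, -0.946, -0.325], [-1.0, -0.001, 0.0]]
ft_force: [-0.1, 0.3, 0.3]
grip_width: 0.0451
```

>>> {"method": "carry_out", "body": {
  "motion": [
    [[-1, 0, 0, 0, 0, 0, 4.5], [-3, 0, 0, 0, 0, 0, 4.5], [-6, 0, 0, 0, 0, 0, 4.5], [-9, 0, 0, 0, 0, 0, 5], [-10.3, 0, 0, 0, 0, 0, 5]]
  ]
}}

```text
time_s: 6.8
position: [0.4815, -0.4034, 0.1917]
tool_rot: [[0.004, 0.325, -0.946], [-0.005, -0.946, -0.325], [-1.0, 0.006, -0.002]]
ft_force: [0.5, -0.3, 0.4]
grip_width: 0.05
```

```bash
python3 look.py g4 200 110 120
```

```text
[ 0.4815 -0.4034  0.1917] [ 0.5  -0.34  0.43] 0.05 [-50.7  31.6  66.1   0.   81.9  20.3]
```

View pics/g4.png

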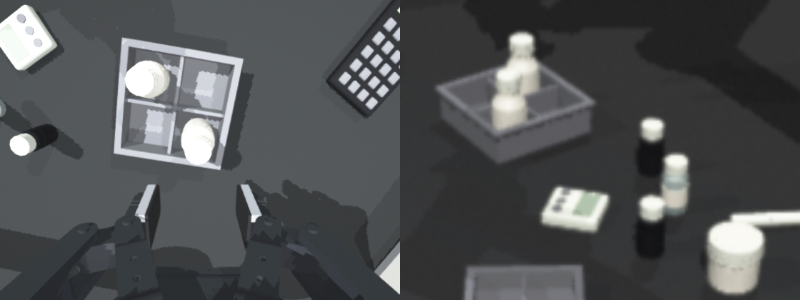

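The bottle stands in its bay (wrist (198,142)). On to the left bottle.

>>> {"method": "carry_out", "body": {
  "motion": [
    [[0, -1.5, -1.1, 0, 0, 0, 6], [0, -4, -2.9, 0, 0, 0, 6], [0, -7, -5.05, 0, 0, 0, 6], [0, -10, -7.21, 0, 0, 0, 6], [0, -13, -9.37, 0, 0, 0, 6]]
  ]
}}

```text
time_s: 7.32
position: [0.5269, -0.2475, 0.1857]
tool_rot: [[-0.002, 0.324, -0.946], [0.001, -0.946, -0.324], [-1.0, -0.002, 0.001]]
ft_force: [0.8, -0.3, 0.0]
grip_width: 0.0601
```

>>> {"method": "carry_out", "body": {
  "motion": [
    [[0, -3, -2.16, 0, 0, 0, 6], [0, -6, -4.32, 0, 0, 0, 6], [0, -9, -6.49, 0, 0, 0, 6], [0, -12, -8.65, 0, 0, 0, 6], [0, -15, -10.82, 0, 0, 0, 6]]
  ]
}}

```text
time_s: 7.73
position: [0.5806, -0.0703, 0.1858]
tool_rot: [[-0.002, 0.325, -0.946], [0.001, -0.946, -0.325], [-1.0, -0.001, 0.002]]
ft_force: [0.9, -0.7, -0.6]
grip_width: 0.0599
```

>>> {"method": "carry_out", "body": {
  "motion": [
    [[0, -3, -2.16, 0, 0, 0, 6], [0, -6, -4.32, 0, 0, 0, 6], [0, -9, -6.49, 0, 0, 0, 6], [0, -12, -8.65, 0, 0, 0, 6], [0, -15, -10.82, 0, 0, 0, 6]]
  ]
}}

```text
time_s: 8.15
position: [0.6342, 0.1067, 0.1856]
tool_rot: [[-0.002, 0.325, -0.946], [0.0, -0.946, -0.325], [-1.0, -0.001, 0.002]]
ft_force: [0.6, -0.4, 0.0]
grip_width: 0.0599
```

>>> {"method": "carry_out", "body": {
  "motion": [
    [[0, -3, -2.16, 0, 0, 0, 6], [0, -5.5, -3.97, 0, 0, 0, 6], [0, -7.5, -5.4, 0, 0, 0, 6], [0, -8.4, -6.0, 0, 0, 0, 6], [0, -8.4, -6.0, 0, 0, 0, 6]]
  ]
}}

```text
time_s: 8.57
position: [0.6636, 0.2056, 0.1852]
tool_rot: [[-0.002, 0.327, -0.945], [-0.0, -0.945, -0.327], [-1.0, -0.001, 0.002]]
ft_force: [0.7, 0.6, -0.7]
grip_width: 0.0603
```

>>> {"method": "carry_out", "body": {
  "motion": [
    [[2, 0, 0, 0, 0, 0, 6], [4, 0, 0, 0, 0, 0, 6], [5, 0, 0, 0, 0, 0, 6], [5, 0, 0, 0, 0, 0, 6], [5, 0, 0, 0, 0, 0, 6]]
  ]
}}

```text
time_s: 8.98
position: [0.6639, 0.2026, 0.1369]
tool_rot: [[-0.001, 0.324, -0.946], [-0.0, -0.946, -0.324], [-1.0, -0.0, 0.001]]
ft_force: [-0.9, 0.8, 0.1]
grip_width: 0.0599
```

```bash
python3 look.py g5 200 210 140
```

```text
[0.6639 0.2026 0.1369] [-0.87  0.75  0.1 ] 0.0599 [ 7.2 40.9 57.3 -0.  81.8 78.3]
```

View pics/g5.png

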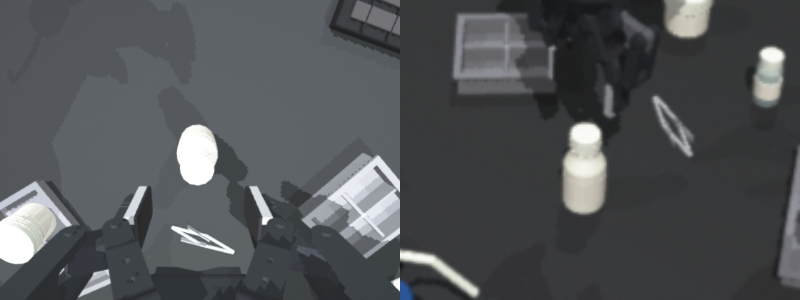

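Bottle cap at (197,170) in the wrist view, laterally centred. I'll check the prediction numerically before descending.

```bash
python3 - <<'E'
from rig import env
from h import *
d=env.get_image("wrist");print(proj(d,[[.6639,.2038,.086],[.6639,.2038,0]])*400/560)
d=env.get_image("scene");print((proj(d,[[.6639,.2026,.126]])-[200,210])*[400/186,300/140]+[400,0])
E
```

```text
[[196.74529411 170.09893781]
 [197.04058031 141.21796567]]
[[584.28051467  96.98772571]]
```

>>> {"method": "carry_out", "body": {
  "motion": [
    [[2, 0, 0, 0, 0, 0, 6], [4, 0, 0, 0, 0, 0, 5], [5.5, 0, 0, 0, 0, 0, 5], [6.1, 0, 0, 0, 0, 0, 5], [6.1, 0, 0, 0, 0, 0, 5]]
  ]
}}

```text
time_s: 9.6
position: [0.6635, 0.2036, 0.075]
tool_rot: [[-0.002, 0.325, -0.946], [-0.0, -0.946, -0.325], [-1.0, -0.0, 0.002]]
ft_force: [-0.5, -0.2, -0.2]
grip_width: 0.0502
```

>>> {"method": "carry_out", "body": {
  "motion": [
    [[0, 0, 0, 0, 0, 0, 5], [0, 0, 0, 0, 0, 0, 3], [0, 0, 0, 0, 0, 0, 2], [0, 0, 0, 0, 0, 0, 2], [0, 0, 0, 0, 0, 0, 2]]
  ]
}}

```text
time_s: 10.02
position: [0.6646, 0.2038, 0.0774]
tool_rot: [[0.003, 0.325, -0.946], [0.0, -0.946, -0.325], [-1.0, 0.001, -0.003]]
ft_force: [0.2, -0.6, 6.0]
grip_width: 0.0265
```

>>> {"method": "carry_out", "body": {
  "motion": [
    [[0, 0, 0, 0, 0, 0, 2], [-1, 0, 0, 0, 0, 0, 2], [-3, 0, 0, 0, 0, 0, 2], [-5, 0, 0, 0, 0, 0, 2], [-7, 0, 0, 0, 0, 0, 2]]
  ]
}}

```text
time_s: 10.43
position: [0.6637, 0.2037, 0.1471]
tool_rot: [[-0.0, 0.325, -0.946], [0.0, -0.946, -0.325], [-1.0, -0.0, 0.0]]
ft_force: [-0.7, 0.4, -0.4]
grip_width: 0.0268
```

>>> {"method": "carry_out", "body": {
  "motion": [
    [[-2, 0, 0, 0, 0, 0, 2], [-4, 0.5, 0.4, 0, 0, 0, 2], [-5, 2, 1.6, 0, 0, 0, 2], [-5, 4.3, 3.4, 0, 0, 0, 2], [-5, 6.8, 5.4, 0, 0, 0, 2]]
  ]
}}

```text
time_s: 10.85
position: [0.6346, 0.1218, 0.1971]
tool_rot: [[0.002, 0.326, -0.945], [0.0, -0.945, -0.326], [-1.0, 0.0, -0.002]]
ft_force: [1.1, -0.2, -0.6]
grip_width: 0.0269
```

>>> {"method": "carry_out", "body": {
  "motion": [
    [[0, 2.7, 2.15, 0, 0, 0, 2], [0, 5.4, 4.3, 0, 0, 0, 2], [0, 8.1, 6.45, 0, 0, 0, 2], [0, 10.8, 8.6, 0, 0, 0, 2], [0, 13.5, 10.75, 0, 0, 0, 2]]
  ]
}}

```text
time_s: 11.27
position: [0.5762, -0.0421, 0.1965]
tool_rot: [[0.0, 0.325, -0.946], [-0.0, -0.946, -0.325], [-1.0, 0.0, -0.0]]
ft_force: [0.4, -1.8, -0.3]
grip_width: 0.0267
```

>>> {"method": "carry_out", "body": {
  "motion": [
    [[0, 2.7, 2.15, 0, 0, 0, 2], [0, 5.4, 4.3, 0, 0, 0, 2], [0, 8.1, 6.45, 0, 0, 0, 2], [0, 10.8, 8.6, 0, 0, 0, 2], [0, 13.5, 10.75, 0, 0, 0, 2]]
  ]
}}

```text
time_s: 11.68
position: [0.5184, -0.2048, 0.1966]
tool_rot: [[0.0, 0.325, -0.946], [-0.0, -0.946, -0.325], [-1.0, 0.0, -0.0]]
ft_force: [0.2, -0.2, -0.3]
grip_width: 0.0268
```

>>> {"method": "carry_out", "body": {
  "motion": [
    [[0, 2.7, 2.15, 0, 0, 0, 2], [0, 5.4, 4.3, 0, 0, 0, 2], [0, 8, 6.3, 0, 0, 0, 2], [0, 10, 8, 0, 0, 0, 2], [0, 11.2, 8.8, 0, 0, 0, 2]]
  ]
}}

```text
time_s: 12.1
position: [0.4711, -0.3404, 0.1963]
tool_rot: [[-0.0, 0.323, -0.947], [-0.001, -0.947, -0.323], [-1.0, 0.001, 0.0]]
ft_force: [0.1, 0.8, -1.1]
grip_width: 0.0267
```

>>> {"method": "carry_out", "body": {
  "motion": [
    [[0, 0.2, 0.2, 0, 0, 0, 2], [0.5, 0.2, 0.2, 0, 0, 0, 2], [2, 0.2, 0.2, 0, 0, 0, 2], [4, 0.2, 0.2, 0, 0, 0, 2], [5, 0.2, 0.2, 0, 0, 0, 2]]
  ]
}}

```text
time_s: 12.52
position: [0.4713, -0.338, 0.1438]
tool_rot: [[-0.002, 0.327, -0.945], [0.003, -0.945, -0.327], [-1.0, -0.003, 0.001]]
ft_force: [-0.1, -0.6, -0.7]
grip_width: 0.0268
```

```bash
python3 look.py g6 200 90 120
```

```text
[ 0.4713 -0.338   0.1438] [-0.13 -0.6  -0.71] 0.0268 [-47.3  29.8  78.2   0.   72.3  23.6]
```

View pics/g6.png

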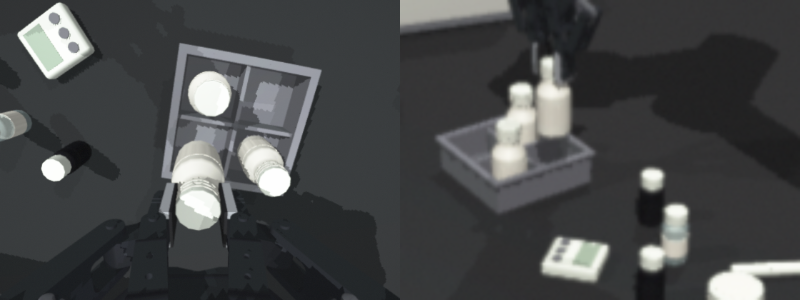

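The bottle is upright over the lower-left bay (wrist view around (205,135)), clear of its neighbours. Lowering.

>>> {"method": "carry_out", "body": {
  "motion": [
    [[2, 0, 0, 0, 0, 0, 2], [4, 0, 0, 0, 0, 0, 2], [5.5, 0, 0, 0, 0, 0, 2], [6.1, 0, 0, 0, 0, 0, 2], [6.1, 0, 0, 0, 0, 0, 2]]
  ]
}}

```text
time_s: 13.03
position: [0.4713, -0.3398, 0.0845]
tool_rot: [[-0.001, 0.325, -0.946], [0.001, -0.946, -0.325], [-1.0, -0.001, 0.0]]
ft_force: [-0.7, -0.5, -0.5]
grip_width: 0.0268
```

>>> {"method": "carry_out", "body": {
  "motion": [
    [[0, 0, 0, 0, 0, 0, 2], [0.1, 0, 0, 0, 0, 0, 2], [0.2, 0, 0, 0, 0, 0, 2], [0.3, 0, 0, 0, 0, 0, 2], [0.3, 0, 0, 0, 0, 0, 2]]
  ]
}}

```text
time_s: 13.45
position: [0.4712, -0.3404, 0.0821]
tool_rot: [[0.0, 0.325, -0.946], [-0.0, -0.946, -0.325], [-1.0, 0.0, -0.0]]
ft_force: [1.0, -0.5, -1.3]
grip_width: 0.0269
```

>>> {"method": "carry_out", "body": {
  "motion": [
    [[0.1, 0, 0, 0, 0, 0, 2], [0.2, 0, 0, 0, 0, 0, 2], [0.2, 0, 0, 0, 0, 0, 2]]
  ]
}}

```text
time_s: 13.7
position: [0.4714, -0.3407, 0.0813]
tool_rot: [[0.001, 0.325, -0.946], [-0.001, -0.946, -0.325], [-1.0, 0.002, -0.001]]
ft_force: [-1.8, 1.3, 10.1]
grip_width: 0.0268
```

>>> {"method": "carry_out", "body": {
  "motion": [
    [[-0.15, 0, 0, 0, 0, 0, 2], [-0.15, 0, 0, 0, 0, 0, 3.2], [-0.15, 0, 0, 0, 0, 0, 4], [-0.15, 0, 0, 0, 0, 0, 4.2], [-0.2, 0, 0, 0, 0, 0, 4.2]]
  ]
}}

```text
time_s: 14.12
position: [0.4711, -0.3403, 0.0816]
tool_rot: [[-0.0, 0.325, -0.946], [0.0, -0.946, -0.325], [-1.0, -0.001, 0.0]]
ft_force: [-0.2, 0.3, 0.8]
grip_width: 0.0419
```

>>> {"method": "carry_out", "body": {
  "motion": [
    [[-1, 0, 0, 0, 0, 0, 4.2], [-3, 0, 0, 0, 0, 0, 4.2], [-6, 0, 0, 0, 0, 0, 4.2], [-9, 0, 0, 0, 0, 0, 5], [-10, 0, 0, 0, 0, 0, 5]]
  ]
}}

```text
time_s: 14.53
position: [0.4722, -0.3413, 0.1869]
tool_rot: [[0.005, 0.325, -0.946], [-0.005, -0.946, -0.325], [-1.0, 0.007, -0.003]]
ft_force: [0.6, -0.2, 1.0]
grip_width: 0.0501
```

```bash
python3 look.py g7 200 90 120
```

```text
[ 0.4722 -0.3413  0.1869] [ 0.57 -0.17  1.04] 0.0501 [-47.5  27.4  74.6   0.   77.6  23.5]
```

View pics/g7.png

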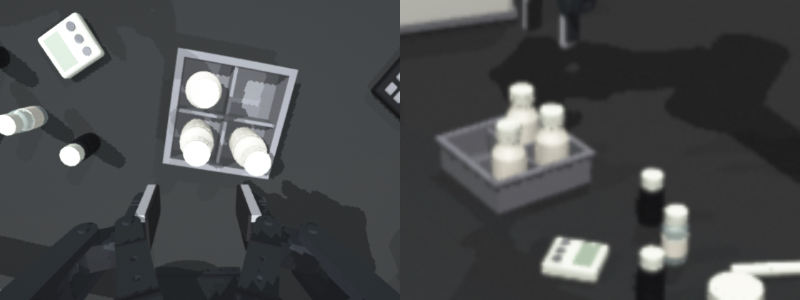

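All three bottles stand in their bays. Next the jar.

>>> {"method": "carry_out", "body": {
  "motion": [
    [[0, -2, -0.45, 0, 0, 0, 8.5], [0, -5, -1.13, 0, 0, 0, 8.5], [0, -8.2, -1.85, 0, 0, 0, 8.5], [0, -11.4, -2.57, 0, 0, 0, 8.5], [0, -14.6, -3.3, 0, 0, 0, 8.5]]
  ]
}}

```text
time_s: 15.05
position: [0.4539, -0.1898, 0.1803]
tool_rot: [[-0.002, 0.324, -0.946], [0.002, -0.946, -0.324], [-1.0, -0.002, 0.002]]
ft_force: [0.8, -0.2, 0.7]
grip_width: 0.0846
```

>>> {"method": "carry_out", "body": {
  "motion": [
    [[0, -3.2, -0.72, 0, 0, 0, 8.5], [0, -6.4, -1.44, 0, 0, 0, 8.5], [0, -9.6, -2.17, 0, 0, 0, 8.5], [0, -12.8, -2.9, 0, 0, 0, 8.5], [0, -16, -3.6, 0, 0, 0, 8.5]]
  ]
}}

```text
time_s: 15.47
position: [0.4359, -0.0269, 0.1806]
tool_rot: [[-0.002, 0.325, -0.946], [0.001, -0.946, -0.325], [-1.0, -0.002, 0.002]]
ft_force: [0.0, 0.0, 0.5]
grip_width: 0.0853
```

>>> {"method": "carry_out", "body": {
  "motion": [
    [[1, -2.5, -0.6, 0, 0, 0, 8.5], [3, -3.6, -0.8, 0, 0, 0, 8.5], [5, -3.6, -0.8, 0, 0, 0, 8.5], [6, -3.6, -0.8, 0, 0, 0, 8.5], [6, -3.6, -0.8, 0, 0, 0, 8.5]]
  ]
}}

```text
time_s: 15.88
position: [0.4311, 0.0088, 0.1191]
tool_rot: [[-0.006, 0.325, -0.946], [0.002, -0.946, -0.325], [-1.0, -0.004, 0.005]]
ft_force: [0.5, -0.2, 0.3]
grip_width: 0.0851
```

```bash
python3 - <<'E'
from rig import env
from h import *
print(env.observe()["position"].round(4))
d=env.get_image("wrist");im=d["image"]
for z in(.052,.056):print(proj(d,[.4329,.0079,z]))
m=(im.min(2)>170).astype(np.uint8)
n,l,st,c=cv2.connectedComponentsWithStats(m)
for i in range(1,n):
    if st[i,4]>300: print(st[i],c[i].round(1))
E
```

```text
[0.4311 0.0088 0.1191]
[[279.39817732 225.70274602]]
[[279.41819339 228.04964657]]
[ 489  115   71   97 2842] [529.8 160.8]
[  18  149   39   39 1140] [ 36.9 168.3]
[ 411  174   40   39 1187] [430.4 193.1]
[ 239  180   84   85 5302] [280.  223.3]
[286 314  40  39 607] [304.4 333.5]
[534 333  26  27 531] [547.9 345.8]
```

>>> {"method": "carry_out", "body": {
  "motion": [
    [[2, 0, 0, 0, 0, 0, 8.5], [4.5, 0, 0, 0, 0, 0, 8.5], [7, 0, 0, 0, 0, 0, 8.5], [8.2, 0, 0, 0, 0, 0, 8.5], [8.2, 0, 0, 0, 0, 0, 8.5]]
  ]
}}

```text
time_s: 16.35
position: [0.432, 0.008, 0.0382]
tool_rot: [[-0.004, 0.324, -0.946], [0.001, -0.946, -0.324], [-1.0, -0.002, 0.003]]
ft_force: [-0.4, -0.2, 0.3]
grip_width: 0.0848
```

>>> {"method": "carry_out", "body": {
  "motion": [
    [[0, 0, 0, 0, 0, 0, 7.5], [0, 0, 0, 0, 0, 0, 6], [0, 0, 0, 0, 0, 0, 4.8], [0, 0, 0, 0, 0, 0, 4.6], [0, 0, 0, 0, 0, 0, 4.6]]
  ]
}}

```text
time_s: 16.77
position: [0.4336, 0.0079, 0.0411]
tool_rot: [[0.003, 0.325, -0.946], [-0.001, -0.946, -0.325], [-1.0, 0.002, -0.002]]
ft_force: [-0.3, 0.4, 5.4]
grip_width: 0.0531
```

>>> {"method": "carry_out", "body": {
  "motion": [
    [[0, 0, 0, 0, 0, 0, 4.6], [-1, 0, 0, 0, 0, 0, 4.6], [-3, 0, 0, 0, 0, 0, 4.6], [-5, 0, 0, 0, 0, 0, 4.6], [-7, 0, 0, 0, 0, 0, 4.6]]
  ]
}}

```text
time_s: 17.18
position: [0.4329, 0.0081, 0.1115]
tool_rot: [[0.001, 0.325, -0.946], [-0.0, -0.946, -0.325], [-1.0, 0.001, -0.001]]
ft_force: [0.3, 0.2, -1.4]
grip_width: 0.053
```

>>> {"method": "carry_out", "body": {
  "motion": [
    [[-2, 0, 0, 0, 0, 0, 4.6], [-3, -1, -0.36, 0, 0, 0, 4.6], [-3, -3.5, -1.27, 0, 0, 0, 4.6], [-3, -6.5, -2.36, 0, 0, 0, 4.6], [-3, -9.5, -3.45, 0, 0, 0, 4.6]]
  ]
}}

```text
time_s: 17.6
position: [0.4348, 0.11, 0.1411]
tool_rot: [[0.002, 0.323, -0.946], [-0.0, -0.946, -0.323], [-1.0, 0.001, -0.002]]
ft_force: [0.1, -0.1, -1.2]
grip_width: 0.0529
```

>>> {"method": "carry_out", "body": {
  "motion": [
    [[0, -3, -1.1, 0, 0, 0, 4.6], [0, -6, -2.2, 0, 0, 0, 4.6], [0, -9, -3.3, 0, 0, 0, 4.6], [0, -12, -4.4, 0, 0, 0, 4.6], [0, -15, -5.5, 0, 0, 0, 4.6]]
  ]
}}

```text
time_s: 18.02
position: [0.4377, 0.2705, 0.1409]
tool_rot: [[0.001, 0.325, -0.946], [0.0, -0.946, -0.325], [-1.0, 0.0, -0.002]]
ft_force: [1.0, 0.9, -0.2]
grip_width: 0.0528
```

>>> {"method": "carry_out", "body": {
  "motion": [
    [[0, -2.5, -0.9, 0, 0, 0, 4.6], [0, -3.6, -1.3, 0, 0, 0, 4.6], [0, -3.8, -1.35, 0, 0, 0, 4.6], [1.5, -3.8, -1.35, 0, 0, 0, 4.6], [3, -3.8, -1.35, 0, 0, 0, 4.6]]
  ]
}}

```text
time_s: 18.43
position: [0.4388, 0.3084, 0.1104]
tool_rot: [[0.002, 0.325, -0.946], [0.0, -0.946, -0.325], [-1.0, 0.0, -0.002]]
ft_force: [0.5, -0.3, -1.4]
grip_width: 0.0531
```

>>> {"method": "carry_out", "body": {
  "motion": [
    [[1.5, 0, 0, 0, 0, 0, 4.6], [3, 0, 0, 0, 0, 0, 4.6], [4.5, 0, 0, 0, 0, 0, 4.6], [5.5, 0, 0, 0, 0, 0, 4.6], [5.5, 0, 0, 0, 0, 0, 4.6]]
  ]
}}

```text
time_s: 18.85
position: [0.4379, 0.3078, 0.0535]
tool_rot: [[-0.003, 0.324, -0.946], [-0.001, -0.946, -0.324], [-1.0, 0.0, 0.003]]
ft_force: [-0.7, 0.9, -0.3]
grip_width: 0.0531
```

```bash
python3 look.py g8 310 220 150
```

```text
[0.4379 0.3078 0.0535] [-0.69  0.91 -0.3 ] 0.0531 [22.4 32.7 91.4 -0.  56.1 93.5]
```

View pics/g8.png

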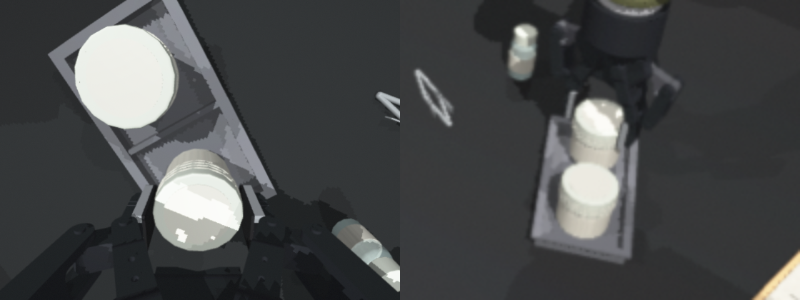

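The jar is above the free bay (wrist (200,200)), clear of the racked jar at (125,77). Setting down.

>>> {"method": "carry_out", "body": {
  "motion": [
    [[0.3, 0, 0, 0, 0, 0, 4.6], [0.6, 0, 0, 0, 0, 0, 4.6], [0.8, 0, 0, 0, 0, 0, 4.6], [0.8, 0, 0, 0, 0, 0, 4.6]]
  ]
}}

```text
time_s: 19.28
position: [0.4383, 0.3091, 0.0467]
tool_rot: [[-0.0, 0.325, -0.946], [-0.0, -0.946, -0.325], [-1.0, 0.0, 0.0]]
ft_force: [0.3, -0.6, -0.1]
grip_width: 0.0527
```

>>> {"method": "carry_out", "body": {
  "motion": [
    [[0.1, 0, 0, 0, 0, 0, 4.6], [0.2, 0, 0, 0, 0, 0, 4.6], [0.2, 0, 0, 0, 0, 0, 4.6]]
  ]
}}

```text
time_s: 19.53
position: [0.4385, 0.3093, 0.0452]
tool_rot: [[0.0, 0.325, -0.946], [0.0, -0.946, -0.325], [-1.0, 0.0, -0.0]]
ft_force: [-1.4, -0.0, 3.2]
grip_width: 0.0529
```

>>> {"method": "carry_out", "body": {
  "motion": [
    [[0, 0, 0, 0, 0, 0, 4.6], [0, 0, 0, 0, 0, 0, 5.6], [0, 0, 0, 0, 0, 0, 6.5], [0, 0, 0, 0, 0, 0, 7.2], [-0.1, 0, 0, 0, 0, 0, 7.2]]
  ]
}}

```text
time_s: 19.95
position: [0.4383, 0.3091, 0.0456]
tool_rot: [[-0.0, 0.325, -0.946], [-0.0, -0.946, -0.325], [-1.0, -0.0, 0.0]]
ft_force: [0.1, 0.2, 0.2]
grip_width: 0.0722
```

>>> {"method": "carry_out", "body": {
  "motion": [
    [[-1, 0, 0, 0, 0, 0, 7.2], [-3, 0, 0, 0, 0, 0, 7.2], [-6, 0, 0, 0, 0, 0, 7.2], [-9, 0, 0, 0, 0, 0, 7], [-10, 0, 0, 0, 0, 0, 6]]
  ]
}}

```text
time_s: 20.37
position: [0.4397, 0.3098, 0.1506]
tool_rot: [[0.006, 0.325, -0.946], [0.003, -0.946, -0.325], [-1.0, -0.0, -0.007]]
ft_force: [-0.1, 0.3, -0.4]
grip_width: 0.0603
```

>>> {"method": "carry_out", "body": {
  "motion": [
    [[0, 2.5, 1.15, 0, 0, 0, 6], [0, 5.6, 2.6, 0, 0, 0, 6], [0, 8.8, 4.1, 0, 0, 0, 6], [0, 12, 5.5, 0, 0, 0, 6], [0, 13.8, 6.4, 0, 0, 0, 6]]
  ]
}}

```text
time_s: 20.78
position: [0.4222, 0.1555, 0.1466]
tool_rot: [[0.001, 0.324, -0.946], [-0.0, -0.946, -0.324], [-1.0, 0.001, -0.0]]
ft_force: [1.1, -0.1, 0.6]
grip_width: 0.0599
```

>>> {"method": "carry_out", "body": {
  "motion": [
    [[0, 0, 0, 0, 0, 0, 6], [1.5, 0, 0, 0, 0, 0, 6], [3, 0, 0, 0, 0, 0, 6], [3, 0, 0, 0, 0, 0, 6], [3, 0, 0, 0, 0, 0, 6]]
  ]
}}

```text
time_s: 21.2
position: [0.4227, 0.1582, 0.1161]
tool_rot: [[-0.001, 0.325, -0.946], [0.0, -0.946, -0.325], [-1.0, -0.0, 0.001]]
ft_force: [-0.3, -0.3, -0.8]
grip_width: 0.0599
```

```bash
cat > chk.py <<'E'
import sys
from rig import env
from h import *
X=[float(v) for v in sys.argv[1:4]]
print(env.observe()["position"].round(4))
d=env.get_image("wrist");im=d["image"];print("pred",proj(d,X))
n,l,st,c=cv2.connectedComponentsWithStats((im.min(2)>170).astype(np.uint8))
for i in range(1,n):
    if st[i,4]>200: print(st[i],c[i].round(1))
E
python3 chk.py .4227 .1574 .061
```

```text
[0.4227 0.1582 0.1161]
pred [[278.1582814  235.91105198]]
[    0     0   170   207 13462] [ 67.4 117.6]
[ 279   22  123   73 1778] [338.6  56.9]
[ 260  191   41   64 2180] [279.9 222.4]
[173 261  32  46 523] [189.  283.7]
[350 261  31  54 599] [365.6 286.6]
[491 323  27  26 339] [503.8 335.6]
```

The cap is where predicted. Descend and grip.

>>> {"method": "carry_out", "body": {
  "motion": [
    [[2, 0, 0, 0, 0, 0, 6], [4, 0, 0, 0, 0, 0, 5], [5.5, 0, 0, 0, 0, 0, 5], [5.9, 0, 0, 0, 0, 0, 5], [5.9, 0, 0, 0, 0, 0, 5]]
  ]
}}

```text
time_s: 21.67
position: [0.4228, 0.1581, 0.0569]
tool_rot: [[-0.001, 0.325, -0.946], [-0.0, -0.946, -0.325], [-1.0, -0.0, 0.001]]
ft_force: [0.1, -0.3, 0.6]
grip_width: 0.0501
```

>>> {"method": "carry_out", "body": {
  "motion": [
    [[0, 0, 0, 0, 0, 0, 4], [0, 0, 0, 0, 0, 0, 3], [0, 0, 0, 0, 0, 0, 2], [0, 0, 0, 0, 0, 0, 1.6], [0, 0, 0, 0, 0, 0, 1.6]]
  ],
  "grip_force": 25
}}

```text
time_s: 22.08
position: [0.4235, 0.158, 0.0578]
tool_rot: [[0.002, 0.325, -0.946], [0.0, -0.946, -0.325], [-1.0, 0.001, -0.002]]
ft_force: [0.7, 0.3, 7.2]
grip_width: 0.023
```

>>> {"method": "carry_out", "body": {
  "motion": [
    [[0, 0, 0, 0, 0, 0, 1.6], [-1, 0, 0, 0, 0, 0, 1.6], [-3, 0, 0, 0, 0, 0, 1.6], [-5, 0, 0, 0, 0, 0, 1.6], [-7, 0, 0, 0, 0, 0, 1.6]]
  ]
}}

```text
time_s: 22.5
position: [0.4225, 0.1578, 0.1279]
tool_rot: [[-0.0, 0.325, -0.946], [0.0, -0.946, -0.325], [-1.0, -0.0, 0.0]]
ft_force: [0.8, -0.0, -0.5]
grip_width: 0.0227
```

>>> {"method": "carry_out", "body": {
  "motion": [
    [[-1.5, 0, 0, 0, 0, 0, 1.6], [-2, 1, -0.8, 0, 0, 0, 1.6], [-2, 3.2, -2.56, 0, 0, 0, 1.6], [-2, 5.5, -4.4, 0, 0, 0, 1.6], [-2, 7.8, -6.24, 0, 0, 0, 1.6]]
  ]
}}

```text
time_s: 22.92
position: [0.5079, 0.1038, 0.1475]
tool_rot: [[0.001, 0.325, -0.946], [0.0, -0.946, -0.325], [-1.0, 0.0, -0.001]]
ft_force: [-0.2, 0.2, 0.2]
grip_width: 0.0225
```

>>> {"method": "carry_out", "body": {
  "motion": [
    [[0, 2.3, -1.84, 0, 0, 0, 1.6], [0, 4.6, -3.68, 0, 0, 0, 1.6], [0, 6.9, -5.52, 0, 0, 0, 1.6], [0, 9.2, -7.35, 0, 0, 0, 1.6], [0, 11.5, -9.2, 0, 0, 0, 1.6]]
  ]
}}

```text
time_s: 23.33
position: [0.6324, 0.0246, 0.1471]
tool_rot: [[-0.0, 0.325, -0.946], [0.0, -0.946, -0.325], [-1.0, -0.0, 0.0]]
ft_force: [1.2, 1.0, -0.3]
grip_width: 0.0227
```

>>> {"method": "carry_out", "body": {
  "motion": [
    [[0, 2.3, -1.84, 0, 0, 0, 1.6], [0, 3.8, -3, 0, 0, 0, 1.6], [0, 4.3, -3.45, 0, 0, 0, 1.6], [0, 4.3, -3.45, 0, 0, 0, 1.6], [1, 4.3, -3.45, 0, 0, 0, 1.6]]
  ]
}}

```text
time_s: 23.75
position: [0.6782, -0.0036, 0.1383]
tool_rot: [[0.003, 0.325, -0.946], [-0.0, -0.946, -0.325], [-1.0, 0.001, -0.003]]
ft_force: [0.2, -0.3, 0.6]
grip_width: 0.0227
```

>>> {"method": "carry_out", "body": {
  "motion": [
    [[1, 0, 0, 0, 0, 0, 1.6], [2, 0, 0, 0, 0, 0, 1.6], [3, 0, 0, 0, 0, 0, 1.6], [3, 0, 0, 0, 0, 0, 1.6], [3, 0, 0, 0, 0, 0, 1.6]]
  ]
}}

```text
time_s: 24.17
position: [0.6776, -0.0037, 0.106]
tool_rot: [[-0.002, 0.325, -0.946], [0.0, -0.946, -0.325], [-1.0, -0.001, 0.001]]
ft_force: [0.6, -1.1, -0.3]
grip_width: 0.0225
```

```bash
python3 look.py g9 190 170 120
```

```text
[ 0.6776 -0.0037  0.106 ] [ 0.58 -1.11 -0.31] 0.0225 [-10.3  40.9  62.9   0.   76.3  60.7]
```

View pics/g9.png

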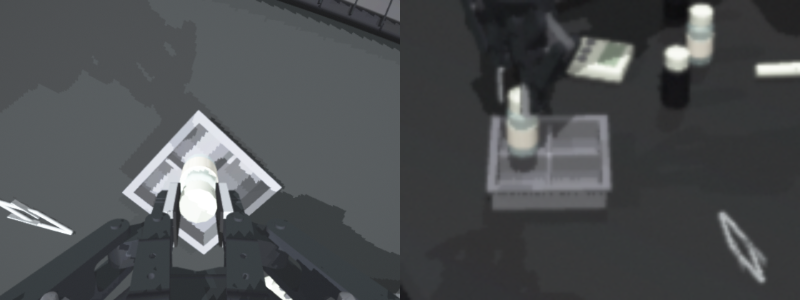

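The vial hangs upright over the far bay (wrist around (203,165)). Setting down.

>>> {"method": "carry_out", "body": {
  "motion": [
    [[1, 0, 0, 0, 0, 0, 1.6], [2, 0, 0, 0, 0, 0, 1.6], [3, 0, 0, 0, 0, 0, 1.6], [3.8, 0, 0, 0, 0, 0, 1.6], [4, 0, 0, 0, 0, 0, 1.6]]
  ]
}}

```text
time_s: 24.68
position: [0.6772, -0.0039, 0.0644]
tool_rot: [[-0.003, 0.325, -0.946], [0.001, -0.946, -0.325], [-1.0, -0.002, 0.003]]
ft_force: [-0.7, 0.1, -0.8]
grip_width: 0.0232
```

>>> {"method": "carry_out", "body": {
  "motion": [
    [[0, 0, 0, 0, 0, 0, 1.6], [0.1, 0, 0, 0, 0, 0, 1.6], [0.2, 0, 0, 0, 0, 0, 1.6], [0.3, 0, 0, 0, 0, 0, 1.6], [0.4, 0, 0, 0, 0, 0, 1.6]]
  ]
}}

```text
time_s: 25.1
position: [0.6782, -0.004, 0.0631]
tool_rot: [[0.001, 0.325, -0.946], [-0.0, -0.946, -0.325], [-1.0, 0.0, -0.001]]
ft_force: [-0.3, -0.4, -0.8]
grip_width: 0.0228
```

>>> {"method": "carry_out", "body": {
  "motion": [
    [[0.1, 0, 0, 0, 0, 0, 1.6], [0.2, 0, 0, 0, 0, 0, 1.6], [0.2, 0, 0, 0, 0, 0, 1.6]]
  ]
}}

```text
time_s: 25.35
position: [0.6785, -0.004, 0.0619]
tool_rot: [[0.002, 0.325, -0.946], [-0.0, -0.946, -0.325], [-1.0, 0.001, -0.002]]
ft_force: [-2.3, 0.4, 4.4]
grip_width: 0.0226
```

>>> {"method": "carry_out", "body": {
  "motion": [
    [[0, 0, 0, 0, 0, 0, 1.6], [0, 0, 0, 0, 0, 0, 2.6], [0, 0, 0, 0, 0, 0, 3.5], [0, 0, 0, 0, 0, 0, 4.2], [-0.1, 0, 0, 0, 0, 0, 4.5]]
  ]
}}

```text
time_s: 25.77
position: [0.6778, -0.0039, 0.0614]
tool_rot: [[-0.001, 0.325, -0.946], [0.0, -0.946, -0.325], [-1.0, -0.0, 0.001]]
ft_force: [-0.4, 0.3, 0.2]
grip_width: 0.0451
```

>>> {"method": "carry_out", "body": {
  "motion": [
    [[-1, 0, 0, 0, 0, 0, 4.5], [-3, 0, 0, 0, 0, 0, 4.5], [-6, 0, 0, 0, 0, 0, 4.5], [-9, 0, 0, 0, 0, 0, 5], [-9, 0, 0, 0, 0, 0, 6]]
  ]
}}

```text
time_s: 26.18
position: [0.6803, -0.0043, 0.1594]
tool_rot: [[0.011, 0.325, -0.946], [-0.002, -0.946, -0.325], [-1.0, 0.006, -0.01]]
ft_force: [1.1, 0.4, 1.3]
grip_width: 0.0594
```

```bash
python3 chk.py .6781 -.0047 .065
```

```text
[ 0.6803 -0.0043  0.1594]
pred [[275.67170006 218.35795791]]
[  188   149   182   170 10373] [278.8 233.5]
[ 33 257  92  42 870] [ 77.5 277.8]
[174 261  32  47 521] [190.1 282.9]
[349 261  32  53 616] [364.9 286.4]
[332 353  23  32 390] [342.8 367.7]
```

>>> {"method": "carry_out", "body": {
  "motion": [
    [[0, 0.2, 2, 0, 0, 0, 6], [0, 0.55, 5, 0, 0, 0, 6], [0, 0.9, 8.3, 0, 0, 0, 6], [0, 1.25, 11.6, 0, 0, 0, 6], [0, 1.6, 14.9, 0, 0, 0, 6]]
  ]
}}

```text
time_s: 26.65
position: [0.5405, -0.0677, 0.1514]
tool_rot: [[-0.001, 0.325, -0.946], [0.0, -0.946, -0.325], [-1.0, -0.001, 0.001]]
ft_force: [1.1, -1.3, 0.5]
grip_width: 0.0604
```

>>> {"method": "carry_out", "body": {
  "motion": [
    [[0, 0.35, 3.3, 0, 0, 0, 6], [0, 0.7, 6.6, 0, 0, 0, 6], [0, 1.1, 9.9, 0, 0, 0, 6], [0, 1.4, 12.3, 0, 0, 0, 6], [0, 1.4, 12.8, 0, 0, 0, 6]]
  ]
}}

```text
time_s: 27.07
position: [0.4228, -0.1229, 0.1516]
tool_rot: [[-0.002, 0.323, -0.946], [0.001, -0.946, -0.323], [-1.0, -0.001, 0.002]]
ft_force: [0.6, 0.2, 0.4]
grip_width: 0.0597
```

>>> {"method": "carry_out", "body": {
  "motion": [
    [[1, 0, 0, 0, 0, 0, 6], [2.5, 0, 0, 0, 0, 0, 6], [3.5, 0, 0, 0, 0, 0, 6], [3.5, 0, 0, 0, 0, 0, 6], [3.5, 0, 0, 0, 0, 0, 6]]
  ]
}}

```text
time_s: 27.48
position: [0.4259, -0.1221, 0.1166]
tool_rot: [[-0.001, 0.325, -0.946], [0.001, -0.946, -0.325], [-1.0, -0.001, 0.001]]
ft_force: [-0.4, -1.0, 0.3]
grip_width: 0.0597
```

```bash
python3 chk.py .4251 -.1227 .061;  python3 look.py g10 200 130 140
```

```text
[ 0.4259 -0.1221  0.1166]
pred [[277.37831901 236.61617278]]
[ 323   36  112  114 7516] [379.4  93.3]
[ 198   88   45   45 1539] [219.9 110. ]
[ 265  197   42   63 2065] [285.2 228.6]
[521 222  39  77 893] [542.9 265.6]
[ 139  232   67   78 1398] [171.2 270.8]
[383 279  27  28 514] [397.6 291. ]
[ 0.4261 -0.1223  0.1171] [ 0.13 -0.31  0.42] 0.0602 [-31.4  19.9 101.7   0.   58.4  39.6]
```

View pics/g10.png

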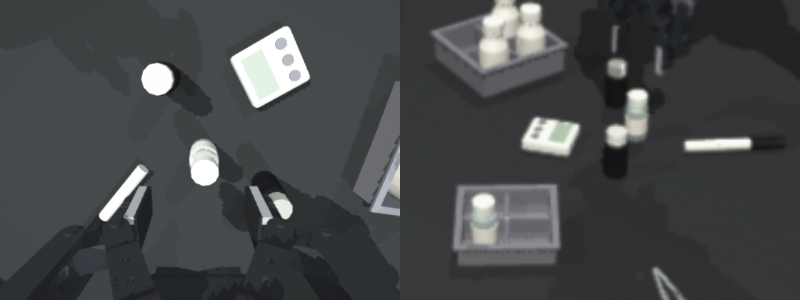

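The first vial stands in its bay, at (484,220) in the scene half. The second vial's cap is about 5 mm right of the prediction (286,241 against 277,237), and the black look-alike is just right of the right finger. I'll correct sideways and descend with a narrower opening.

>>> {"method": "carry_out", "body": {
  "motion": [
    [[0, 0.45, 0.3, 0, 0, 0, 5], [1, 0.45, 0.3, 0, 0, 0, 4.6], [2, 0.45, 0.3, 0, 0, 0, 4.6], [2, 0.45, 0.3, 0, 0, 0, 4.6], [2, 0.45, 0.3, 0, 0, 0, 4.6]]
  ]
}}

```text
time_s: 28.05
position: [0.4244, -0.1278, 0.097]
tool_rot: [[-0.0, 0.325, -0.946], [0.0, -0.946, -0.325], [-1.0, -0.0, 0.0]]
ft_force: [-0.8, -0.2, 0.1]
grip_width: 0.0459
```

```bash
python3 chk.py .4242 -.1281 .061
```

```text
[ 0.4244 -0.1278  0.097 ]
pred [[277.2488282  249.59525711]]
[ 320   24  121  126 8936] [381.3  87.2]
[ 179   79   49   51 1917] [202.7 104.4]
[ 257  200   44   70 2403] [277.6 236.2]
[ 123  238   70   74 1447] [158.9 276.7]
[379 291  36  28 706] [398.6 304. ]
```

>>> {"method": "carry_out", "body": {
  "motion": [
    [[1, 0, 0, 0, 0, 0, 4.6], [2.2, 0, 0, 0, 0, 0, 4.6], [3.4, 0, 0, 0, 0, 0, 4.6], [3.9, 0, 0, 0, 0, 0, 4.6], [3.9, 0, 0, 0, 0, 0, 4.6]]
  ]
}}

```text
time_s: 28.52
position: [0.4243, -0.1275, 0.0575]
tool_rot: [[-0.001, 0.325, -0.946], [0.001, -0.946, -0.325], [-1.0, -0.001, 0.001]]
ft_force: [-0.5, -0.4, -0.5]
grip_width: 0.046
```

>>> {"method": "carry_out", "body": {
  "motion": [
    [[0, 0, 0, 0, 0, 0, 4], [0, 0, 0, 0, 0, 0, 3], [0, 0, 0, 0, 0, 0, 2], [0, 0, 0, 0, 0, 0, 1.6], [0, 0, 0, 0, 0, 0, 1.6]]
  ]
}}

```text
time_s: 28.93
position: [0.4249, -0.1278, 0.0585]
tool_rot: [[0.001, 0.325, -0.946], [-0.001, -0.946, -0.325], [-1.0, 0.001, -0.001]]
ft_force: [-0.2, -0.1, 7.6]
grip_width: 0.0226
```

>>> {"method": "carry_out", "body": {
  "motion": [
    [[0, 0, 0, 0, 0, 0, 1.6], [-1, 0, 0, 0, 0, 0, 1.6], [-3, 0, 0, 0, 0, 0, 1.6], [-5, 0, 0, 0, 0, 0, 1.6], [-7, 0, 0, 0, 0, 0, 1.6]]
  ]
}}

```text
time_s: 29.35
position: [0.4242, -0.1274, 0.1287]
tool_rot: [[-0.001, 0.325, -0.946], [0.0, -0.946, -0.325], [-1.0, -0.001, 0.0]]
ft_force: [0.0, 0.3, -0.4]
grip_width: 0.0226
```

>>> {"method": "carry_out", "body": {
  "motion": [
    [[-2, 0, 0, 0, 0, 0, 1.6], [-3, -0.1, -0.7, 0, 0, 0, 1.6], [-3, -0.4, -2.6, 0, 0, 0, 1.6], [-3, -0.85, -5.5, 0, 0, 0, 1.6], [-3, -1.3, -8.5, 0, 0, 0, 1.6]]
  ]
}}

```text
time_s: 29.77
position: [0.5012, -0.0872, 0.1583]
tool_rot: [[0.0, 0.324, -0.946], [-0.0, -0.946, -0.324], [-1.0, 0.0, -0.0]]
ft_force: [0.2, -0.8, 0.5]
grip_width: 0.0224
```

>>> {"method": "carry_out", "body": {
  "motion": [
    [[0, -0.5, -3, 0, 0, 0, 1.6], [0, -0.9, -6, 0, 0, 0, 1.6], [0, -1.4, -9, 0, 0, 0, 1.6], [0, -1.8, -11.5, 0, 0, 0, 1.6], [0, -1.9, -12.4, 0, 0, 0, 1.6]]
  ]
}}

```text
time_s: 30.18
position: [0.6136, -0.0277, 0.1574]
tool_rot: [[0.001, 0.327, -0.945], [0.0, -0.945, -0.327], [-1.0, -0.0, -0.001]]
ft_force: [0.1, -0.1, -0.2]
grip_width: 0.0229
```

>>> {"method": "carry_out", "body": {
  "motion": [
    [[1, 0, 0, 0, 0, 0, 1.6], [3, 0, 0, 0, 0, 0, 1.6], [5, 0, 0, 0, 0, 0, 1.6], [5, 0, 0, 0, 0, 0, 1.6], [5, 0, 0, 0, 0, 0, 1.6]]
  ]
}}

```text
time_s: 30.6
position: [0.6104, -0.03, 0.1071]
tool_rot: [[-0.003, 0.324, -0.946], [0.001, -0.946, -0.324], [-1.0, -0.001, 0.003]]
ft_force: [0.4, -0.1, -0.1]
grip_width: 0.023
```

```bash
python3 look.py g11 190 170 120
```

```text
[ 0.6104 -0.03    0.1071] [ 0.43 -0.12 -0.08] 0.023 [-13.9  34.8  75.3  -0.   70.   57.2]
```

View pics/g11.png

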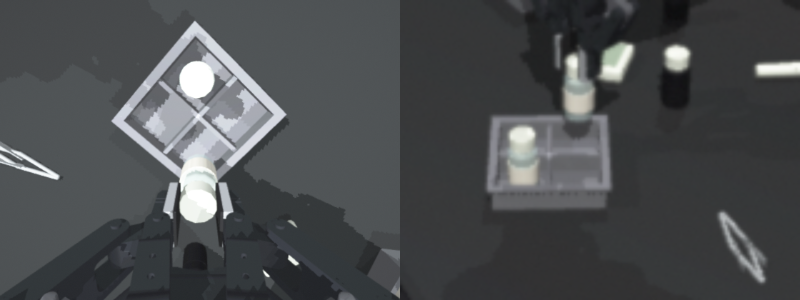

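The vial is over the near bay (wrist (203,150)), with the first vial at (196,79) in the opposite bay. Setting down.

>>> {"method": "carry_out", "body": {
  "motion": [
    [[1, 0, 0, 0, 0, 0, 1.6], [2, 0, 0, 0, 0, 0, 1.6], [3, 0, 0, 0, 0, 0, 1.6], [3.8, 0, 0, 0, 0, 0, 1.6], [4, 0, 0, 0, 0, 0, 1.6]]
  ]
}}

```text
time_s: 31.12
position: [0.6109, -0.0292, 0.0657]
tool_rot: [[-0.003, 0.325, -0.946], [0.001, -0.946, -0.325], [-1.0, -0.002, 0.003]]
ft_force: [-0.1, -0.0, -0.6]
grip_width: 0.0229
```

>>> {"method": "carry_out", "body": {
  "motion": [
    [[0, 0, 0, 0, 0, 0, 1.6], [0.1, 0, 0, 0, 0, 0, 1.6], [0.2, 0, 0, 0, 0, 0, 1.6], [0.3, 0, 0, 0, 0, 0, 1.6], [0.4, 0, 0, 0, 0, 0, 1.6]]
  ]
}}

```text
time_s: 31.53
position: [0.6118, -0.0294, 0.0641]
tool_rot: [[0.001, 0.325, -0.946], [-0.0, -0.946, -0.325], [-1.0, 0.0, -0.0]]
ft_force: [0.1, 0.8, -0.9]
grip_width: 0.0227
```

>>> {"method": "carry_out", "body": {
  "motion": [
    [[0.1, 0, 0, 0, 0, 0, 1.6], [0.15, 0, 0, 0, 0, 0, 1.6], [0.15, 0, 0, 0, 0, 0, 1.6]]
  ]
}}

```text
time_s: 31.78
position: [0.6119, -0.0294, 0.0626]
tool_rot: [[0.001, 0.325, -0.946], [-0.0, -0.946, -0.325], [-1.0, 0.0, -0.001]]
ft_force: [0.0, 0.0, 1.3]
grip_width: 0.0226
```

Touching. One more half-millimetre step, then release and retreat.

>>> {"method": "carry_out", "body": {
  "motion": [
    [[0.1, 0, 0, 0, 0, 0, 1.6], [0.1, 0, 0, 0, 0, 0, 1.6]]
  ]
}}

```text
time_s: 31.95
position: [0.6122, -0.0295, 0.0625]
tool_rot: [[0.002, 0.325, -0.946], [-0.0, -0.946, -0.325], [-1.0, 0.001, -0.002]]
ft_force: [-1.3, 0.3, 7.8]
grip_width: 0.0226
```

>>> {"method": "carry_out", "body": {
  "motion": [
    [[0, 0, 0, 0, 0, 0, 1.6], [0, 0, 0, 0, 0, 0, 2.6], [0, 0, 0, 0, 0, 0, 3.5], [0, 0, 0, 0, 0, 0, 4.2], [-0.1, 0, 0, 0, 0, 0, 4.5]]
  ]
}}

```text
time_s: 32.37
position: [0.6115, -0.0294, 0.0619]
tool_rot: [[-0.001, 0.325, -0.946], [0.0, -0.946, -0.325], [-1.0, -0.0, 0.001]]
ft_force: [0.2, -0.2, 0.6]
grip_width: 0.0449
```

>>> {"method": "carry_out", "body": {
  "motion": [
    [[-1, 0, 0, 0, 0, 0, 4.5], [-3, 0, 0, 0, 0, 0, 4.5], [-6, 0, 0, 0, 0, 0, 4.5], [-9, 0, 0, 0, 0, 0, 4.5], [-12, 0, 0, 0, 0, 0, 4.5]]
  ]
}}

```text
time_s: 32.78
position: [0.6115, -0.0293, 0.1844]
tool_rot: [[0.0, 0.325, -0.946], [-0.0, -0.946, -0.325], [-1.0, 0.0, -0.0]]
ft_force: [0.9, -0.2, 0.2]
grip_width: 0.0449
```

>>> {"method": "carry_out", "body": {
  "motion": [
    [[-1, 0, 2, 0, 0, 0, 4.5], [-2, 0, 5, 0, 0, 0, 4.5], [-2, 0, 9, 0, 0, 0, 4.5], [-2, 0, 12, 0, 0, 0, 4.5], [-2, 0, 12, 0, 0, 0, 4.5]]
  ]
}}

```text
time_s: 33.2
position: [0.4941, -0.0689, 0.2034]
tool_rot: [[-0.002, 0.323, -0.946], [-0.0, -0.946, -0.323], [-1.0, -0.0, 0.002]]
ft_force: [1.0, 0.5, 0.4]
grip_width: 0.0449
```

>>> {"method": "carry_out", "body": {
  "motion": [
    [[0, 0, 0, 0, 0, 0, 4.5], [0, 0, 0, 0, 0, 0, 4.5], [0, 0, 0, 0, 0, 0, 4.5], [0, 0, 0, 0, 0, 0, 4.5]]
  ]
}}

```text
time_s: 33.53
position: [0.499, -0.0682, 0.2022]
tool_rot: [[0.0, 0.325, -0.946], [0.0, -0.946, -0.325], [-1.0, -0.0, -0.0]]
ft_force: [-0.1, -0.3, 0.4]
grip_width: 0.0452
```

```bash
python3 - <<'E'
from rig import env
import cv2,numpy as np
a=env.get_image("scene")["image"][110:360,190:470];b=env.get_image("top")["image"][100:310,80:490]
a=cv2.resize(a,(448,400));b=cv2.resize(b,(800,410))
cv2.imwrite("pics/fin.png",cv2.resize(np.hstack([a,cv2.resize(b,(780,400))]),(800,260))[:,:,::-1])
cv2.imwrite("pics/fin2.png",cv2.resize(a,(672,600),interpolation=cv2.INTER_CUBIC)[:,:,::-1])
E
```

```text
(no output)
```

View pics/fin.png

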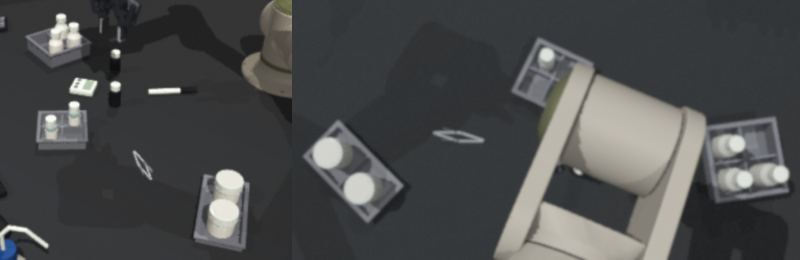

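The final views show three bottles upright in separate bays, two vials in diagonal bays at (51,127) and (74,113), and both jars in the tray. The black look-alikes are undisturbed and the arm is clear. Handing in.

```bash
python3 -c "
from rig import env
print(env.close_job())"
```

```text
the job is handed in; nothing more can be done
None
```

All five samples are in their racks, and I've handed the job in after about 34 s of robot time. I took the two bottles first, then the jar, then the two vials. Each was gripped by its cap or lid, lowered until the force reading showed floor contact (3–14 N) and then released.

**Last checks:** the final scene view shows three bottles upright in separate bays and two vials in diagonally opposite bays. Both jars are in the tray, and the black look-alikes and racked samples are where they were. The arm stood well above everything at hand-in.

**Disagreements:**
- **Heights:** nearly all two-view heights came within about 4 mm of the stated ones. The racked jar read higher, about 60 mm including the tray floor, where 56 mm was expected. The bottle rack rim came out at 34 mm against 40 mm, with a fit error of up to 2 pixels.
- **Second vial:** it stood about 5 mm from my first estimate. I corrected that with the wrist camera before gripping.
- **First bottle:** the gripper ended up about 7 mm higher on the cap than I aimed for, but the hold was firm.

**Not checked:** in the last top view the arm hid the second vial and the look-alikes, so those rest on the scene view alone.

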